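Wipe the chips out of a drill jig and snap its leaf shut

ROBOT

A 6-joint arm with a two-finger parallel gripper is mounted at the origin on a cart in front of the work surface, level with it; the furniture and walls round the work are solid. World frame = base frame: x ahead of the robot, y to its left, z up, the work surface at z = 0. Lengths are in m, angles in rad, forces in N, time in s.
With the tool pointing down it reaches from about 0.3 to 0.95 m from the base axis. Payload 3.1 kg.
Tool frame: the origin (TCP) lies at the very end of the fingers, on their centre line; the grasp point (between the pads) lies 19 mm behind it; z points along the fingers, y is the line along which they close (so a half turn about z gives the same grasp; the last joint's range is limited). The gripper opens to 85 mm and grips with 20 to 120 N. Pads are 22 mm wide; open, the fingers measure 114 mm over their backs; the gripper's body (76 mm by 85 mm) begins 54 mm behind the grasp point. The pads swing forward as they close: fully open they stand 13 mm farther back than shut.
Start: joints at [-1.367, 0.308, 1.634, -0, 1.2, -0.07], TCP at [0.169, -0.602, 0.231] pointing down, gripper open.
Joint ranges: [-3.06, 3.06], [-0.79, 1.96], [0.05, 2.63], [-1.19, 4.34], [0.05, 2.64], [-2.94, 2.94]. Speed limits (rad/s): [2.79, 2.79, 3.14, 3.14, 3.14, 3.14].

INTERFACE

Orientations are given as [roll, pitch, yaw] about the fixed x, y, z axes, in that order (R = Rz(yaw) Ry(pitch) Rx(roll)).
In Python, from plant import r, planner, vision gives the robot as it stands. Calls block until the motion is done:
- r.goto(position, orientation): joint-space move of the TCP to a pose.
- r.servo_line(position, rotation=None, rate=0.15): straight line of the TCP; rotation=None keeps the orientation; rate is the mean speed in m/s.
- r.move_j(angles): joint-space move.
- r.command_gripper(opening): finger opening in m; the grip force is fixed at half the most; returns when the fingers have stopped.
- r.wait(seconds).
- planner.solve_ik(position, orientation): joint angles nearest the present ones, or None.
- vision.capture(name): name is "side" or "top"; returns (picture, depth): 384x512x3 uint8, red, green, blue; 384x512 float32, m along the optical axis (not along the pixel's ray), 0 where there is no reading.
- vision.calibration(name): a dict with "fov_y" (degrees; the focal length in pixels is half the picture's height over the tangent of half this angle, whatever the lens; pixels are square), "cx", "cy" (the principal point, pixels), "world_to_cam" (4x4, takes a point from world to camera coordinates). Camera axes: x right, y down, z forward; pixel columns grow to the right and rows downward; lengths in m; the calibration is good to about 2 mm. A picture is of the moment at which its call begins. calibration takes no time and is no camera call.
A pose or a line that the arm cannot do raises r.MotionError and nothing moves.
- r.finish_job(): hands the job in; it is judged then, once.
Readings, each from a call of its own:
- r.get_clock(): time.
- r.get_joint_pos(): joint angles.
- r.get_joint_vel(): joint speeds.
- r.get_tau(): joint torques, N m.
- r.get_ee_pos(): TCP position.
- r.get_tool_rot(): TCP orientation.
- r.get_contact_force(): force on the tool from outside, world axes, zero at the start.
- r.get_moment(): the same for the moment, N m.
- r.get_width(): finger opening in m.
- r.get_finger_force(): force on a finger pad.
Only numpy, scipy, OpenCV 4.12 (cv2) and the standard library are available. Lean on these libraries where they do the work, as an engineer would, in place of code of your own. Each camera call takes 0.05 s, during which the arm holds its last target. There are 200 camera calls.

TASK

Take the scraper block and, bearing lightly on the jig's seat, wipe all five chips along the channel and off its end into the chip tray; the chips are sharp, so keep the fingers off them, and leave the dish of screws where it is. Then press the hinged leaf down until it snaps past its catch and lies fully shut, and leave the scraper standing upright on the bench, clear of the jig and the tray.

Things in the scene. Friction and masses are not known exactly. Their poses are not given: they have to be found in the camera images.
- jig: Leaf drill jig bolted to the bench. Origin: middle of its channel, at bench height; x runs across the channel towards the hinge (away from the robot at yaw 0), y along the channel. In mm: base x -82..95, y -70..70, 12 high. The seat plate in the channel (107 wide, y -90..90, so it overhangs both ends) is height-adjustable: its top is anywhere from 28 to 37 above the bench, not reported.
- channel_top (a point): Middle of the channel level with the tops of the two fences, 46 mm above the bench, axes as the jig's. In mm: steel fences 16 thick at x = -70..-54 and 54..70, y -70..70; the channel between them is 108 wide and open at both ends.
- catch (a point): Spring ball of the catch, 41.5 mm above the bench at jig x = -87.5 mm, y = 0; its post stands in front of it (jig x -109..-89 mm, y -13..13 mm, top 48 mm).
- leaf (a joint): The jig's hinged aluminium leaf, rad. 0 = shut flat on the fences; grows as it opens upward; about 1.57 is upright; it stays where it is left (stiff hinge). The last 0.08 rad towards shut need a firm press of about 10 N at the front edge: its tongue must snap past the spring ball, and only then is it shut.
- leaf_hinge (a point): Middle of the leaf's hinge axis (which runs along the jig's y), 50.5 mm above the bench, at x = 74 mm in the jig's frame.
- leaf_edge (a point): Point on the leaf's outer face (its top when shut) on the middle line, 21 mm from the free edge, 135 mm from the hinge axis and 4 mm outward of the hinge plane; z is the outward normal of the face, x points from the free edge to the hinge. The leaf is 8 mm thick and 128 mm wide (y), and reaches 156 mm from the hinge axis.
- scraper: Hand scraper block. Origin: centre of its flat underside; z up. In mm: nylon foot 100 (x) x 36 (y) x 8 high; wooden grip bar on it, 92 (x) x 20 (y), from 8 to 48 high. Mass about 0.2 kg.
- chip_tray: Open sheet-steel chip tray on the bench under one end of the seat (either end). Origin: centre of its underside. In mm: 150 (x) x 90 (y), 18 high, walls and floor 2 thick; loose, about 0.45 kg.
- screw_dish: Round steel dish of good screws, 98 mm across, 18 mm high, under the other end of the seat; origin: centre of its underside.
- slug_1: Sharp chip: round sheet-steel slug, 20 mm across, 4 mm thick, 12 g, lying on the seat. Origin: centre of its underside.
- slug_2: Sharp chip: round sheet-steel slug, 20 mm across, 4 mm thick, 12 g, lying on the seat. Origin: centre of its underside.
- slug_3: Sharp chip: smaller round sheet-steel slug, 16 mm across, 4 mm thick, 12 g, lying on the seat. Origin: centre of its underside.
- strip: Sharp chip: straight sheet-steel strip, 24 x 8 mm (long along its x), 4 mm thick, 12 g, lying on the seat. Origin: centre of its underside.
- offcut: Sharp chip: L-shaped sheet-steel offcut, 22 x 18 mm over all, 4 mm thick, 12 g, lying on the seat. Origin: centre of its underside.

How it is judged:
On the way, in this order (a step that is already met when the one before it is completed fails the run):
1. the scraper bears on the jig's seat between the fences (contact force between scraper and jig above 1 N and z of scraper in the frame of jig below 0.042 m and x of scraper in the frame of jig between -0.012 and 0.012 m), for 0.2 s.
2. all five chips lie in the chip tray, the leaf still open (x of slug_1 in the frame of chip_tray between -0.076 and 0.076 m and y of slug_1 in the frame of chip_tray between -0.046 and 0.046 m and z of slug_1 in the frame of chip_tray between -0.002 and 0.022 m and x of slug_2 in the frame of chip_tray between -0.076 and 0.076 m and y of slug_2 in the frame of chip_tray between -0.046 and 0.046 m and z of slug_2 in the frame of chip_tray between -0.002 and 0.022 m and x of slug_3 in the frame of chip_tray between -0.076 and 0.076 m and y of slug_3 in the frame of chip_tray between -0.046 and 0.046 m and z of slug_3 in the frame of chip_tray between -0.002 and 0.022 m and x of strip in the frame of chip_tray between -0.076 and 0.076 m and y of strip in the frame of chip_tray between -0.046 and 0.046 m and z of strip in the frame of chip_tray between -0.002 and 0.022 m and x of offcut in the frame of chip_tray between -0.076 and 0.076 m and y of offcut in the frame of chip_tray between -0.046 and 0.046 m and z of offcut in the frame of chip_tray between -0.002 and 0.022 m and value of joint leaf above 0.5 rad), for 0.2 s.
3. the leaf is shut past its catch (value of joint leaf below 0.02 rad), for 0.2 s.
At the end, for the whole second after the job is handed in: All five chips lie inside the chip tray, the leaf is shut past its catch (within 0.02 rad of fully shut), the scraper stands upright (within 0.1 rad) and still on the bench (underside below 6 mm), touching neither the jig nor the tray, and the screw dish has moved less than 30 mm (x of slug_1 in the frame of chip_tray between -0.076 and 0.076 m and y of slug_1 in the frame of chip_tray between -0.046 and 0.046 m and z of slug_1 in the frame of chip_tray between -0.002 and 0.022 m and x of slug_2 in the frame of chip_tray between -0.076 and 0.076 m and y of slug_2 in the frame of chip_tray between -0.046 and 0.046 m and z of slug_2 in the frame of chip_tray between -0.002 and 0.022 m and x of slug_3 in the frame of chip_tray between -0.076 and 0.076 m and y of slug_3 in the frame of chip_tray between -0.046 and 0.046 m and z of slug_3 in the frame of chip_tray between -0.002 and 0.022 m and x of strip in the frame of chip_tray between -0.076 and 0.076 m and y of strip in the frame of chip_tray between -0.046 and 0.046 m and z of strip in the frame of chip_tray between -0.002 and 0.022 m and x of offcut in the frame of chip_tray between -0.076 and 0.076 m and y of offcut in the frame of chip_tray between -0.046 and 0.046 m and z of offcut in the frame of chip_tray between -0.002 and 0.022 m and value of joint leaf below 0.02 rad and height (world z) of scraper below 0.006 m and angle between scraper's own z axis and vertical below 0.1 rad and contact force between scraper and chip_tray below 0.05 N and contact force between scraper and jig below 0.05 N and linear speed of scraper below 0.02 m/s and distance of screw_dish from where it was at the start of the episode below 0.03 m).
It fails at once if a finger touches a sharp chip (over 0.3 N) (contact force between the fingers and slug_1 above 0.3 N or contact force between the fingers and slug_2 above 0.3 N or contact force between the fingers and slug_3 above 0.3 N or contact force between the fingers and strip above 0.3 N or contact force between the fingers and offcut above 0.3 N).
It fails at once if the scraper is driven into the jig with more than 80 N (contact force between scraper and jig above 80 N).
It fails at once if the dish of screws is shoved more than 30 mm (distance of screw_dish from where it was at the start of the episode above 0.03 m).
It also fails if it takes over 72 s, if anything falls off the work surface, if the arm or the gripper's body presses on something with over 40 N, if the wrist force passes 120 N, or if a joint passes its speed limit or range.

## Working session

There is one attempt and no reset: what is moved stays moved. The work goes in short steps, each a Python script; the robot and the scene stay as the last script left them, time stands still between calls to the robot, and variables do not carry over. Pictures are saved under pics/ and viewed, at most 10 in all, crops included, and the job is handed in when it is done.

```bash
mkdir -p pics; cat > h.py <<'E'
import numpy as np, cv2
from plant import r, planner, vision
def cloud(name):
    im,d=vision.capture(name); c=vision.calibration(name)
    f=192/np.tan(np.radians(c["fov_y"])/2)
    v,u=np.mgrid[:384,:512]
    P=np.stack([(u-c["cx"])*d/f,(v-c["cy"])*d/f,d],-1)
    T=np.linalg.inv(c["world_to_cam"])
    W=P@T[:3,:3].T+T[:3,3]; W[d==0]=np.nan
    return im,W
E
python3 - <<'E'
from h import *
for n in("top","side"):
    im,W=cloud(n); np.save(n+"0.npy",W)
    cv2.imwrite(f"pics/{n}0.png",cv2.resize(im[:,:,::-1],(800,600),interpolation=cv2.INTER_CUBIC)); cv2.imwrite(n+"0raw.png",im[:,:,::-1])
    c=vision.calibration(n);print(n,c["fov_y"],np.linalg.inv(c["world_to_cam"]).round(3).tolist(), np.isnan(W[...,0]).mean())
print(r.get_clock())
E
```

```text
top 49.54220831231447 [[0.027, -0.999, 0.034, 0.493], [-1.0, -0.027, 0.004, -0.155], [-0.003, -0.034, -0.999, 0.904], [0.0, 0.0, 0.0, 1.0]] 0.0040130615234375
side 53.42022326146094 [[0.972, -0.163, 0.17, 0.392], [-0.235, -0.652, 0.72, -0.765], [-0.007, -0.74, -0.672, 0.638], [0.0, 0.0, 0.0, 1.0]] 0.004435221354166667
0.1
```

View pics/top0.png

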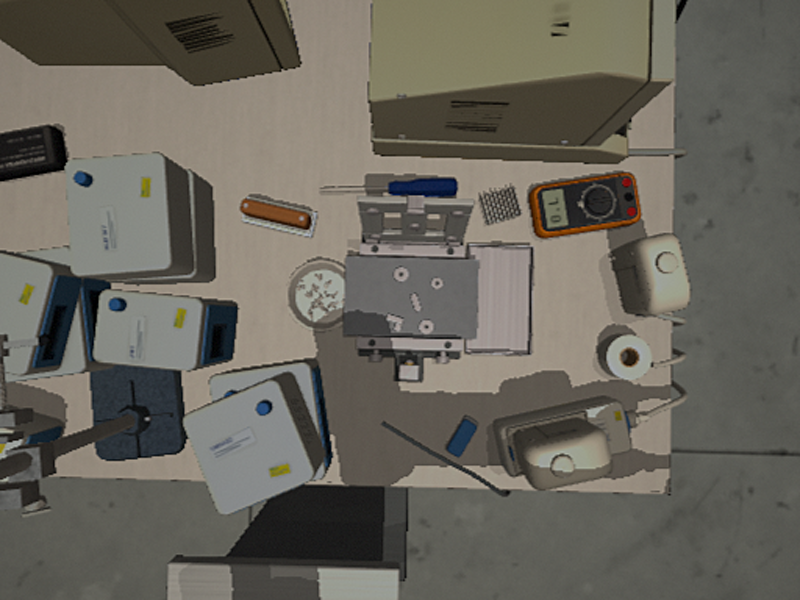

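View pics/side0.png

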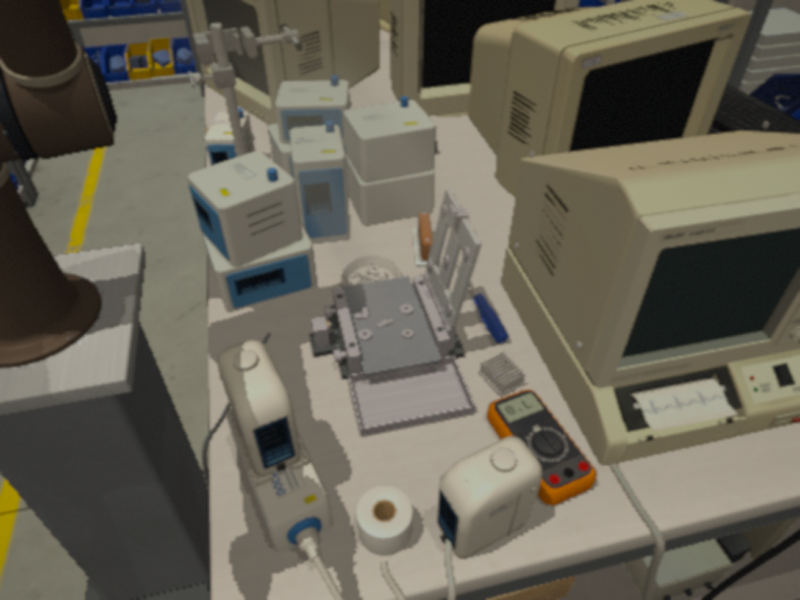

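The top view shows the scraper at about (278,214), and the jig seat spans (345–477, 256–338). The tray is on the right (the −y end of the seat) and the dish on the left. The leaf stands open on the far side. Next I'll fit poses from the depth clouds.

```bash
python3 - <<'E'
from h import *
W=np.load("top0.npy"); S=np.load("side0.npy")
def rect(m,W,t):
    p=W[m]; c,s,a=cv2.minAreaRect((p[:,:2]*1000).astype(np.float32)); print(t,m.sum(),"c",np.round(c,1),"s",np.round(s,1),"a",round(a,2),"z",np.round(np.median(p[:,2]),4))
def box(u0,u1,v0,v1):
    m=np.zeros((384,512),bool); m[int(v0*.64):int(v1*.64),int(u0*.64):int(u1*.64)]=1; return m
z=W[...,2]
print("bench z",np.nanmedian(z[box(250,300,160,185)]),np.nanmedian(z[box(540,590,300,380)]))
b=box(230,325,185,245); rect(b&(z>.04)&(z<.06),W,"bar"); rect(b&(z>.004)&(z<.06),W,"foot")
b=box(335,490,225,390)
seat=b&(z>.024)&(z<.0405); 
k=cv2.morphologyEx(seat.astype(np.uint8),cv2.MORPH_OPEN,np.ones((5,5)));n,l,st,_=cv2.connectedComponentsWithStats(k)
i=1+st[1:,4].argmax(); rect(l==i,W,"seat"); zz=z[l==i]; print(np.percentile(zz,[5,25,50,75,95]))
b=box(465,545,235,365); rect(b&(z>.012)&(z<.023),W,"trayrim"); 
b=box(280,344,250,335); rect(b&(z>.005)&(z<.03),W,"dish")
for n,(x,y) in dict(frL=(352,345),frR=(466,343),bkL=(352,250),bkR=(464,250),s1=(401,274),s2=(437,283),st=(416,301),of=(396,323),s3=(427,327),leafTop=(440,203),leafb=(440,238)).items():
    print(n,W[int(y*.64),int(x*.64)].round(4))
# leaf from side: x-z profile by y band
for nm,Q in(("top",W),("side",S)):
    m=(Q[...,2]>.07)&(Q[...,2]<.23)&(Q[...,0]>.5)&(Q[...,0]<.66)&(Q[...,1]>-.26)&(Q[...,1]<-.08)
    p=Q[m]; print(nm,len(p),p.min(0).round(3),p.max(0).round(3))
    for h in np.arange(.07,.23,.02):
        q=p[(p[:,2]>=h)&(p[:,2]<h+.02)]
        if len(q)>5: print(round(h+.01,3),len(q),np.percentile(q[:,0],[5,50,95]).round(3),np.percentile(q[:,1],[2,98]).round(3))
# obstacles behind
m=(z>.05)&(W[...,0]>.58)&(W[...,1]<.1)&(W[...,1]>-.35)
p=W[m]
for y in np.arange(-.3,.1,.05):
    q=p[(abs(p[:,1]-y)<.025)]; q=q[q[:,2]>.22]
    print("obs y",round(y,2), (q[:,0].min().round(3),q[:,2].max().round(3)) if len(q) else None)
E
```

```text
bench z 0.0005421389019790168 0.0008980584054574248
bar 421 c [628.7  21.6] s [91.8 20.1] a 78.17 z 0.048
foot 826 c [632.6  26.4] s [131.5  76.9] a 88.33 z 0.0428
seat 4378 c [ 521.7 -163.3] s [180.1 108.2] a 89.85 z 0.0305
[0.02786921 0.02941875 0.03050872 0.03165482 0.03390931]
trayrim 224 c [ 529.3 -290.9] s [102.6 164.8] a 89.79 z 0.0181
dish 740 c [520.4 -27.6] s [104.2  88.1] a 2.35 z 0.0118
frL [ 0.4545 -0.0845  0.0008]
frR [ 0.4616 -0.2408  0.0195]
bkL [ 5.849e-01 -8.060e-02  4.000e-04]
bkR [ 0.5842 -0.2311  0.0459]
s1 [ 0.5515 -0.1492  0.037 ]
s2 [ 0.5404 -0.1976  0.035 ]
st [ 0.5166 -0.1711  0.0357]
of [ 0.4867 -0.1447  0.0365]
s3 [ 0.4816 -0.1866  0.0347]
leafTop [ 0.6202 -0.1907  0.1995]
leafb [ 0.5959 -0.198   0.0786]
top 1662 [ 0.592 -0.227  0.07 ] [ 0.626 -0.1    0.213]
0.08 296 [0.593 0.597 0.605] [-0.223 -0.104]
0.1 140 [0.599 0.6   0.602] [-0.225 -0.101]
0.12 129 [0.601 0.604 0.606] [-0.226 -0.102]
0.14 170 [0.603 0.607 0.609] [-0.225 -0.102]
0.16 124 [0.609 0.611 0.613] [-0.226 -0.101]
0.18 281 [0.61  0.614 0.616] [-0.224 -0.103]
0.2 498 [0.608 0.62  0.625] [-0.225 -0.103]
0.22 24 [0.607 0.609 0.611] [-0.172 -0.155]
side 1577 [ 0.592 -0.232  0.07 ] [ 0.627 -0.101  0.212]
0.08 243 [0.593 0.597 0.603] [-0.23  -0.112]
0.1 194 [0.599 0.601 0.607] [-0.23  -0.106]
0.12 191 [0.601 0.605 0.61 ] [-0.23  -0.106]
0.14 223 [0.605 0.608 0.614] [-0.23  -0.106]
0.16 192 [0.609 0.612 0.617] [-0.23  -0.106]
0.18 268 [0.61  0.615 0.618] [-0.23  -0.107]
0.2 261 [0.606 0.618 0.625] [-0.23  -0.108]
obs y -0.3 (np.float64(0.713), np.float64(0.334))
obs y -0.25 (np.float64(0.714), np.float64(0.313))
obs y -0.2 (np.float64(0.714), np.float64(0.29))
obs y -0.15 (np.float64(0.713), np.float64(0.269))
obs y -0.1 (np.float64(0.715), np.float64(0.245))
obs y -0.05 None
obs y -0.0 (np.float64(0.816), np.float64(0.244))
obs y 0.05 (np.float64(0.803), np.float64(0.264))
```

```bash
python3 - <<'E'
from h import *
for n in("top0","side0"):
    p=np.load(n+".npy").reshape(-1,3)
    for x in np.arange(.50,.76,.03):
        q=p[(abs(p[:,0]-x)<.015)&(p[:,2]>.06)&(p[:,1]>-.05)&(p[:,1]<.3)]
        print(n,round(x,2),q[np.argsort(q[:,1])[:300:60]].round(3).tolist() if len(q) else None)
print(r.get_tool_rot(), r.get_contact_force())
cz=np.radians(78.17)
d=np.array([np.cos(cz),np.sin(cz)])
for off in(0,-.012):
  for a in(cz,cz-np.pi):
    for h in(.018,.15):
        print(off,a,h,planner.solve_ik([.6287+off*d[0],.0216+off*d[1],h],[np.pi,0,a]))
for a in(0,np.pi,-np.pi):
    for y in(-.09,-.255): print(a,y,planner.solve_ik([.5217,y,.05],[np.pi,0,a]))
E
```

```text
top0 0.5 [[0.501, 0.072, 0.1], [0.495, 0.073, 0.094], [0.487, 0.074, 0.069], [0.506, 0.075, 0.114], [0.508, 0.078, 0.091]]
top0 0.53 [[0.542, 0.108, 0.07], [0.542, 0.113, 0.158], [0.544, 0.12, 0.176], [0.538, 0.131, 0.171], [0.537, 0.14, 0.156]]
top0 0.56 [[0.547, 0.107, 0.086], [0.545, 0.109, 0.111], [0.547, 0.109, 0.164], [0.563, 0.109, 0.086], [0.566, 0.11, 0.097]]
top0 0.59 [[0.576, 0.109, 0.077], [0.585, 0.111, 0.084], [0.576, 0.112, 0.159], [0.597, 0.112, 0.149], [0.595, 0.113, 0.109]]
top0 0.62 [[0.606, 0.111, 0.074], [0.632, 0.114, 0.087], [0.61, 0.115, 0.117], [0.615, 0.115, 0.143], [0.63, 0.116, 0.168]]
top0 0.65 [[0.638, 0.113, 0.063], [0.661, 0.116, 0.084], [0.635, 0.118, 0.133], [0.645, 0.118, 0.104], [0.654, 0.119, 0.097]]
top0 0.68 [[0.666, 0.116, 0.078], [0.673, 0.123, 0.088], [0.667, 0.145, 0.175], [0.666, 0.201, 0.174]]
top0 0.71 None
top0 0.74 None
side0 0.5 [[0.49, 0.067, 0.072], [0.492, 0.071, 0.127], [0.5, 0.072, 0.092], [0.49, 0.072, 0.158], [0.488, 0.074, 0.165]]
side0 0.53 [[0.545, 0.102, 0.063], [0.541, 0.109, 0.13], [0.539, 0.116, 0.111], [0.539, 0.128, 0.1
[... 1265 characters left out ...]
.52698178e-01]
-0.012 -1.7772687773058258 0.018 None
-0.012 -1.7772687773058258 0.15 None
0 -0.09 [-2.53091770e-01  3.77634821e-01  1.96959970e+00 -4.44089210e-16
  7.94358134e-01  1.31770456e+00]
0 -0.255 [-5.29618439e-01  4.56607679e-01  1.84762192e+00 -4.44089210e-16
  8.37363057e-01  1.04117789e+00]
3.141592653589793 -0.09 [-0.25309177  0.37763482  1.9695997   0.          0.79435813 -1.8238881 ]
3.141592653589793 -0.255 [-0.52961844  0.45660768  1.84762192  0.          0.83736306 -2.10041477]
-3.141592653589793 -0.09 [-0.25309177  0.37763482  1.9695997   0.          0.79435813 -1.8238881 ]
-3.141592653589793 -0.255 [-0.52961844  0.45660768  1.84762192  0.          0.83736306 -2.10041477]
```

```bash
python3 - <<'E'
from h import *
a=np.radians(78.17); D=[np.pi,0,a]
r.goto([.42,-.25,.32],[np.pi,0,.7])
r.goto([.6287,.0216,.2],D)
r.servo_line([.6287,.0216,.020],rate=.12)
print(r.get_ee_pos(),r.get_contact_force())
r.command_gripper(0.0)
print(r.get_width(),r.get_finger_force(),r.get_contact_force())
r.servo_line([.6287,.0216,.15],rate=.12)
print(r.get_width(),r.get_contact_force(),r.get_clock())
r.goto([.5217,-.098,.16],[np.pi,0,0])
print(r.get_contact_force(),r.get_moment(),r.get_clock(),r.get_ee_pos(),r.get_tool_rot())
for n in("top","side"):
    im,W=cloud(n); np.save(n+"1.npy",W); cv2.imwrite(f"raw_{n}1.png",im[:,:,::-1])
s=cv2.imread("raw_side1.png")[100:300,130:380]; t=cv2.imread("raw_top1.png")[100:250,180:380]
cv2.imwrite("pics/c1.png",np.hstack([cv2.resize(s,(400,320)),cv2.resize(t,(400,320))]))
E
```

```text
[0.6296201  0.02159078 0.02104119] [ 0.54368937 -1.17364503 -0.09015866]
0.019051312221962574 59.38272714614868 [ 0.43647261 -0.20683168  1.53796328]
0.019035020024279488 [-0.25129246  1.04420472 -1.68038021] 6.575
[ 1.10479636  0.30822319 -2.72959015] [0.01344558 0.01284101 0.0059315 ] 7.625 [ 0.52197099 -0.09783687  0.15980555] [-3.14131728e+00 -1.46969148e-04  9.76769670e-04]
```

View pics/c1.png

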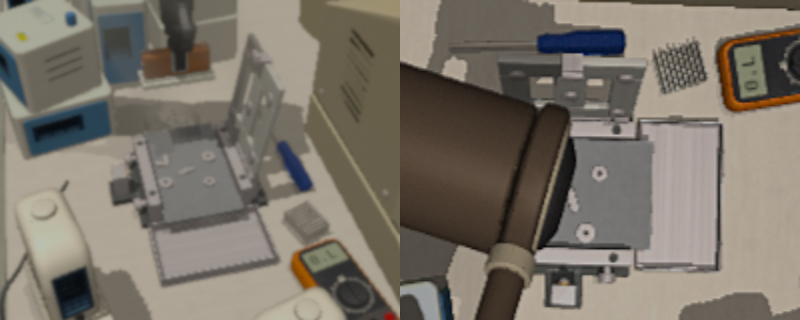

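The scraper is held upright and square in the side crop at about (178,62). I'll check its x-centre from the side cloud, then lower it onto the seat and watch the force.

```bash
python3 - <<'E'
from h import *
S=np.load("side1.npy"); p=S.reshape(-1,3)
m=(abs(p[:,0]-.52)<.075)&(abs(p[:,1]+.1)<.05)
for lo,hi,t in((.139,.149,"foot"),(.152,.18,"bar")):
    q=p[m&(p[:,2]>lo)&(p[:,2]<hi)]; print(t,len(q),np.percentile(q[:,0],[0,1,99,100]).round(4))
    if t=="bar": k=abs(q[:,0]-np.median(q[:,0]))<.04; print("slope",np.polyfit(q[k,0],q[k,1],1))
r.servo_line([.5217,-.098,.075],rate=.12)
f0=r.get_contact_force(); print("f0",f0)
z=.062
r.servo_line([.5217,-.098,z],rate=.05)
while z>.044:
    f=r.get_contact_force()-f0
    if f[2]>4: break
    z-=.0007; r.servo_line([.5217,-.098,z],rate=.03)
r.wait(.3); print(z,r.get_contact_force()-f0,r.get_ee_pos(),r.get_clock())
E
```

```text
foot 258 [0.4704 0.4705 0.5693 0.5703]
bar 422 [0.4742 0.4745 0.5637 0.5642]
slope [-0.04356848 -0.08702046]
f0 [ 0.21948508  0.41214747 -2.99813374]
0.04940000000000001 [-3.51965191  0.09456635  8.82727849] [ 0.52176784 -0.09802209  0.04985715] 13.7917
```

```bash
python3 - <<'E'
from h import *
f0=np.array([.22,.41,-3.0]); z=.0494; y=-.098
x=.5217
while y>-.256:
    y-=.008; r.servo_line([x,y,z],rate=.05)
    f=r.get_contact_force()-f0
    if f[2]>11: z-=-.0004
    if f[2]<4: z-=.0005
    if abs(f[0])>6: x+=.0004*np.sign(f[0])
    print(round(y,3),round(z,4),round(x,4),f.round(1))
    if np.abs(f).max()>35: print("STOP"); break
r.wait(.3); print(r.get_ee_pos(),r.get_clock())
im,W=cloud("side"); np.save("side2.npy",W); 
cv2.imwrite("pics/s2.png",cv2.resize(im[150:310,160:340,::-1],(675,600),interpolation=cv2.INTER_CUBIC))
E
```

```text
-0.106 0.0494 0.5217 [-0.9 -0.7  6.8]
-0.114 0.0494 0.5217 [ 0.1 -0.   7.8]
-0.122 0.0494 0.5217 [-0.6 -0.   9.1]
-0.13 0.0494 0.5217 [-0.7  1.   8.4]
-0.138 0.0494 0.5217 [-1.3  0.6  8. ]
-0.146 0.0494 0.5217 [-0.2  1.5  8.7]
-0.154 0.0494 0.5217 [-0.1  1.1  8.5]
-0.162 0.0494 0.5217 [-0.5  0.8  9.2]
-0.17 0.0494 0.5217 [-0.3  0.3  9.3]
-0.178 0.0494 0.5217 [-0.6  1.8  9.8]
-0.186 0.0494 0.5217 [-0.3  0.3  8.9]
-0.194 0.0494 0.5217 [-0.   0.5  8.1]
-0.202 0.0494 0.5217 [-0.2  1.7  9.9]
-0.21 0.0494 0.5217 [-0.2  1.1  9.4]
-0.218 0.0494 0.5217 [-0.3  1.7  9.7]
-0.226 0.0494 0.5217 [-0.3  0.8  9.4]
-0.234 0.0494 0.5217 [0.4 1.5 9.2]
-0.242 0.0494 0.5217 [-1.6  0.9  9.1]
-0.25 0.0494 0.5217 [-1.   0.7  9.5]
-0.258 0.0494 0.5217 [-0.5  1.9  9.4]
[ 0.52211458 -0.25778091  0.0498567 ] 20.2583
```

View pics/s2.png

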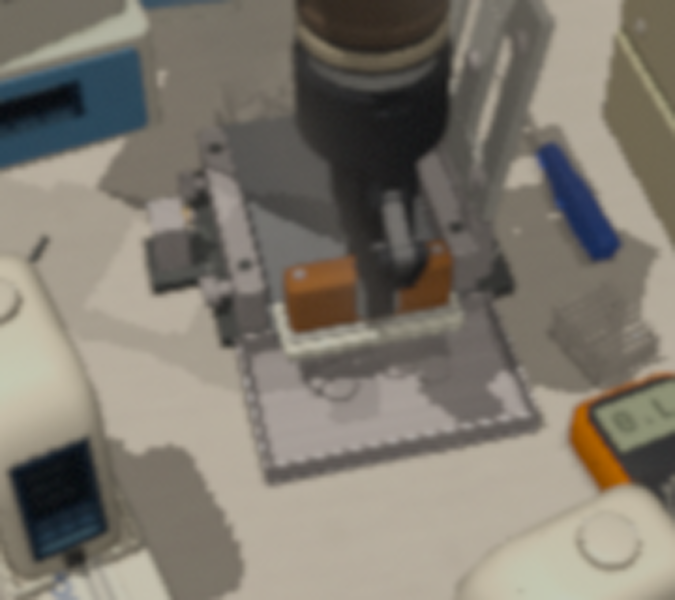

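Chips show in the tray at about (335,385). I'll retreat, look at both seat and tray, and then put the scraper down at its old spot.

```bash
python3 - <<'E'
from h import *
r.servo_line([.5217,-.258,.13],rate=.15)
r.servo_line([.50,-.0,.16],rate=.25)
im,W=cloud("top"); np.save("top3.npy",W); im2,_=cloud("side")
a=cv2.resize(im[140:250,205:355,::-1],(800,586),interpolation=cv2.INTER_CUBIC); cv2.imwrite("pics/t3.png",a)
cv2.imwrite("pics/s3.png",cv2.resize(im2[150:310,160:340,::-1],(675,600),interpolation=cv2.INTER_CUBIC))
print(r.get_clock(),r.get_contact_force())
E
```

```text
22.2833 [-0.3433884   0.31751866 -3.42182189]
```

View pics/t3.png

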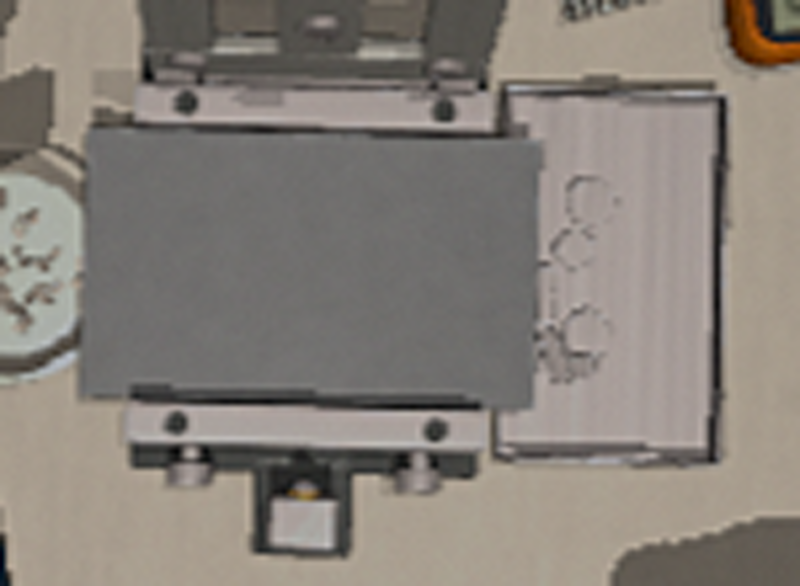

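The seat is clear. The three slugs are in the tray at about (590,200), (572,248) and (587,328), and the offcut is at (565,360). The strip is partly hidden by the seat edge at about (548,290). Next I set the scraper down and swing the leaf over.

```bash
python3 - <<'E'
from h import *
a=np.radians(78.17); D=[np.pi,0,a]
r.goto([.6287,.0216,.12],D)
f0=r.get_contact_force()
z=.026; r.servo_line([.6287,.0216,z],rate=.1)
while z>.015 and (r.get_contact_force()-f0)[2]<4:
    z-=.0008; r.servo_line([.6287,.0216,z],rate=.04)
print("placed",z,r.get_contact_force()-f0)
r.command_gripper(.085); r.servo_line([.6287,.0216,.30],rate=.25)
r.command_gripper(0)
H=np.array([.5957,-.1633,.0505]); D=[np.pi,0,0]
r.goto([.652,-.1633,.30],D)
r.servo_line([.652,-.1633,.178],rate=.15)
f0=r.get_contact_force(); print(f0,r.get_clock())
def P(t,o): return [H[0]-.135*np.cos(t)+.004*np.sin(t)+o,H[1],H[2]+.135*np.sin(t)+.004*np.cos(t)]
for t in np.linspace(1.75,1.0,6):
    r.servo_line(P(t,.011),rate=.1); f=r.get_contact_force()-f0; print(round(t,2),f.round(1),r.get_ee_pos().round(4))
    if np.abs(f).max()>30: print("STOP");break
print(r.get_clock())
im2,_=cloud("side"); cv2.imwrite("pics/s4.png",cv2.resize(im2[90:310,150:350,::-1],(545,600),interpolation=cv2.INTER_CUBIC))
E
```

```text
placed 0.01960000000000001 [-1.96266153 -0.06548951  6.46546613]
[0.3233619  0.71062589 0.72064022] 31.2417
1.75 [-0.2 -1.9 -0.6] [ 0.6353 -0.1636  0.1842]
1.6 [-0.5 -0.4 -0.2] [ 0.6147 -0.1634  0.1857]
1.45 [-0.7  0.3 -1. ] [ 0.5942 -0.1633  0.1849]
1.3 [ 0.4 -1.6 -0.3] [ 0.5742 -0.1633  0.1815]
1.15 [-0.5 -0.2 -0.5] [ 0.5549 -0.1633  0.1752]
1.0 [ 0.  -0.3 -0.2] [ 0.5368 -0.1632  0.166 ]
33.3167
```

View pics/s4.png

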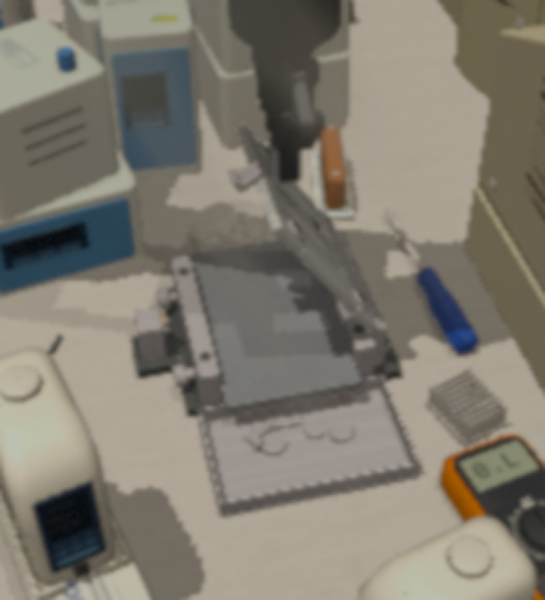

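The leaf at about (300,230) is following the fingers, and the scraper stands upright at (335,175). The chips are in the tray at (245–355, 435). Continuing on to the snap.

```bash
python3 - <<'E'
from h import *
H=np.array([.5957,-.1633,.0505]); f0=np.array([.3,.3,.3])
def P(t,o): return [H[0]-.135*np.cos(t)+.004*np.sin(t)+o,H[1],H[2]+.135*np.sin(t)+.004*np.cos(t)]
for t in np.linspace(.9,.1,9):
    r.servo_line(P(t,.011*min(1,t)),rate=.1); f=r.get_contact_force()-f0; print(round(t,2),f.round(1))
    if np.abs(f).max()>35: print("STOP");break
p=np.array(P(.1,0)); 
while p[2]>.0505:
    p[2]-=.0008; r.servo_line(p,rate=.03); f=r.get_contact_force()-f0; e=r.get_ee_pos(); print(p[2].round(4),e[2].round(4),f.round(1))
    if f[2]>45 : break
print(r.get_clock())
r.servo_line([p[0],p[1],.2],rate=.2)
r.goto([.40,-.35,.3],[np.pi,0,.3])
im,W=cloud("top"); np.save("top5.npy",W); im2,S=cloud("side"); np.save("side5.npy",S)
p=W.reshape(-1,3); q=p[(p[:,0]>.45)&(p[:,0]<.58)&(abs(p[:,1]+.163)<.055)&(p[:,2]>.042)]
A=np.polyfit(q[:,0],q[:,2],1); print("leaf slope",A, np.polyval(A,[.45,.58]))
cv2.imwrite("pics/t5.png",cv2.resize(im[110:260,140:350,::-1],(800,571),interpolation=cv2.INTER_CUBIC))
cv2.imwrite("pics/s5.png",cv2.resize(im2[110:310,150:350,::-1],(600,600),interpolation=cv2.INTER_CUBIC))
print(r.get_clock())
E
```

```text
0.9 [ 0.1 -0.9 -0.7]
0.8 [-0.7 -1.1 -0.8]
0.7 [-1.4 -0.6 -0.8]
0.6 [-0.1 -0.2 -0.6]
0.5 [-0.7 -0.9  0.2]
0.4 [-0.6  0.1  0.6]
0.3 [-0.2 -0.2 -0.2]
0.2 [ 0.2 -0.4 -0.9]
0.1 [-0.3 -0.6 -0.9]
0.0672 0.0674 [ 0.1 -0.2 -0.3]
0.0664 0.0666 [ 0.2 -0.5  0.9]
0.0656 0.0657 [ 0.5 -0.5  0.1]
0.0648 0.0651 [-0.6  0.2  4.4]
0.064 0.0648 [-1.9  0.6  8.5]
0.0632 0.0644 [-3.  -0.4 11.1]
0.0624 0.0641 [-4.3  0.6 15.5]
0.0616 0.0639 [-5.6  1.6 19.3]
0.0608 0.0623 [-3.7  1.1 10.1]
0.06 0.0601 [-1.5 -1.2  3.3]
0.0592 0.0586 [-0.  -0.8  0.2]
0.0584 0.0579 [-0.3  0.  -0.3]
0.0576 0.0574 [-0.4 -1.3 -1. ]
0.0568 0.0567 [-0.2 -0.4 -0.2]
0.056 0.0559 [-0.5 -0.1 -0.4]
0.0552 0.0551 [-0.7  0.7  0.4]
0.0544 0.0545 [-0.1 -0.8  0.2]
0.0536 0.0544 [-2.2  0.3  7.4]
0.0528 0.0543 [-3.6  1.1 13. ]
0.052 0.0542 [-5.3  1.9 16.7]
0.0512 0.0541 [-8.1  2.9 22.1]
0.0504 0.054 [-9.7  3.3 28.2]
41.4833
leaf slope [-0.00085148  0.0559188 ] [0.05553564 0.05542495]
43.3667
```

View pics/s5.png

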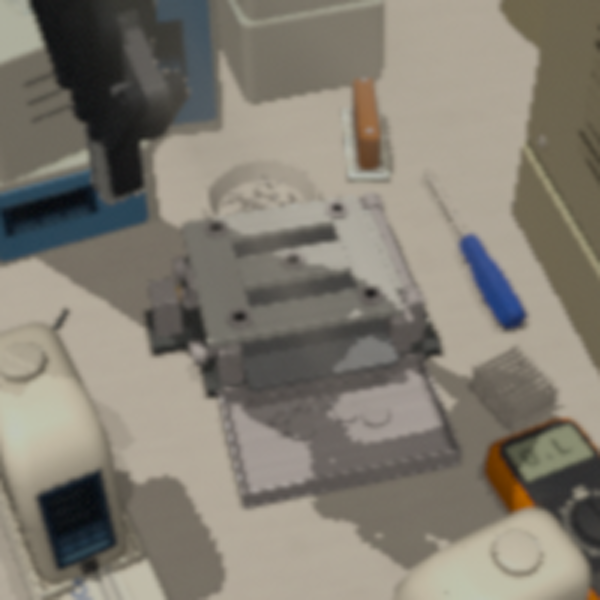

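View pics/t5.png

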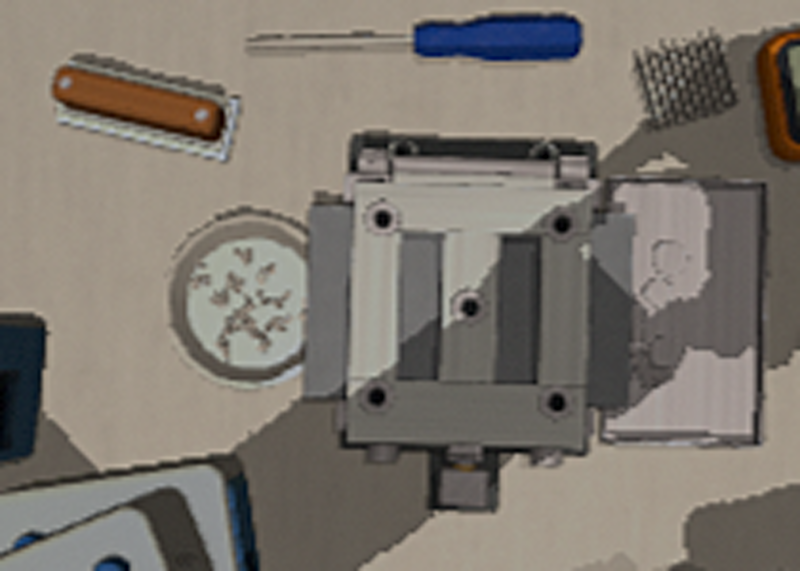

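The leaf lies flat on the fences, with the scraper upright at (145,105) and the chips in the tray. The dish hasn't moved. Handing in.

```bash
python3 -c "
from h import *
print(r.finish_job(), r.get_clock())"
```

```text
the job is handed in; nothing more can be done
the job is handed in; nothing more can be done
```

I handed the job in at about 43 s of the 72 s allowed: the chips were wiped into the tray (strip partly hidden by the seat edge), the leaf snapped shut, the scraper was left upright on the bench and the dish stayed put; no verdict was returned.

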